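Nip a bundle of folded sleeves in the bench press: three clicks, and hold

ROBOT

A 6-joint arm with a two-finger parallel gripper is mounted at the origin on a cart in front of the work surface, level with it; the furniture and walls round the work are solid. World frame = base frame: x ahead of the robot, y to its left, z up, the work surface at z = 0. Lengths are in mm, angles in rad, forces in N, time in s.
With the tool pointing down it reaches from about 250 to 775 mm from the base axis. Payload 4 kg.
Tool frame: the origin (TCP) lies at the centre of the arm's flange, where the gripper is bolted on; the fingertips stand 173 mm ahead of it and the grasp point (between the pads) lies 155 mm ahead of it; z points along the fingers, y is the line along which they close (so a half turn about z gives the same grasp; the last joint's range is limited). The gripper opens to 85 mm and grips with 20 to 120 N. Pads are 22 mm wide; open, the fingers measure 114 mm over their backs; the gripper's body (76 mm by 85 mm) begins 54 mm behind the grasp point. The pads swing forward as they close: fully open they stand 13 mm farther back than shut.
Start: joints at [1.155, 0.087, 1.371, -0, 1.684, -0.103], TCP at [169.251, 523.311, 404.741] pointing down, gripper open.
Joint ranges: [-3.1, 3.1], [-0.76, 2.03], [0.27, 2.55], [-1.08, 4.22], [0.17, 2.65], [-2.57, 2.57]. Speed limits (rad/s): [2.79, 2.79, 3.14, 3.14, 3.14, 3.14].

INTERFACE

Orientations are given as a rotation vector (axis times angle).
In Python, from cell import r gives the robot as it stands.
- The arm moves only by the tool send_rows, never from a script. Its argument "increments" is a list of rows, each a list of 3 entries, a list of its own where there are three numbers: the shift along the world's x, y, z in m, then the turn about the world's z in degrees, then the opening, from -1 (shut) to 1 (fully open). In form: [[[tx, ty, tz], yaw, grip], ...]. A call has 1 to 5 rows; each row is the pose to reach, as a shift and turn from the pose commanded when the call began; what a row does not reach only later rows make up. A row lasts 1/10 s, in which the tool goes at most 50 mm and 8.59 degrees, less where a joint would pass 70% of its speed; a pose out of reach is approached as far as the arm can. A call with a gripper value outside its range is refused whole. The fingers move at their own pace and stop on an object; the grip force is fixed at half the most. Time passes only in rows, so rows that repeat a pose let the fingers close. It gives the time, the measured TCP pose, the force, the opening and the grip force at its end, in the units of the state.
- r.get_obs(): the state, without advancing time (a new reading comes with each control period).
- r.capture(name): name is "scene" or "side" or "wrist"; returns a dict with "frame" (384x512x3 uint8, red, green, blue), "vertical_fov" (degrees; the focal length in pixels is half the picture's height over the tangent of half this angle, whatever the lens; pixels are square), "cx", "cy" (the principal point, pixels), "distortion" ([k1, k2, p1, p2, k3] as OpenCV has them; the pictures are not rectified), "rvec" (rotation vector, rad) and "tvec" (3), from world to camera coordinates, as OpenCV has them. Camera axes: x right, y down, z forward; pixel columns grow to the right and rows downward; lengths in mm; the calibration is good to about 2 mm. A picture is of the moment at which its call begins. There is no depth.
- r.sign_off(): hands the job in; it is judged then, once.
The state is a dict: "clock": time; "joints": joint angles; "qd": joint speeds; "joint_efforts": joint torques, N m; "tool_pos": TCP position; "orientation": TCP orientation; "ft_force": force on the tool from outside, world axes, zero at the start; "wrist_torque": the same for the moment, N m; "width": finger opening in mm; "gripper_force": force on a finger pad.
Only numpy, scipy, OpenCV 4.12 (cv2) and the standard library are available. Lean on these libraries where they do the work, as an engineer would, in place of code of your own. Each camera call takes 0.05 s, during which the arm holds its last target. There are 200 camera calls.

TASK

The bundle of paper sleeves lying in the guides of the bench press needs its folds set: push it along the guides under the raised foot until it is fully home against the back stop, then take the lever by its black grip and pull it down exactly three clicks, which you can feel. A fourth click would crush the sleeves, and the lever springs back when it is let go, so finish still holding it there at the third click with the foot pressing on the bundle. Leave the other things on the table where they are.

Things in the scene. Friction and masses are not known exactly. Their poses are not given: they have to be found in the camera images.
- press_bed (a point): Work position of the grey bench press: top of its bed (20 mm above the table), below the ram. x runs along the bed from its open mouth to the column (the way the bundle is pushed), y across (the lever stands on the -y side), z up. In this frame, mm: guides 14 high with inner faces at y = +-39.5, x = -160 to +54, flared out to x = -195; head over the bed at x > -35, y +-30, z 70 to 152.
- press_stop (a point): Middle of the face of the back stop at the column end of the guides, 15 mm above the bed, at x = +66 mm in the press_bed frame; same axes as press_bed. A bundle that is fully home touches it.
- bundle_center (a point): Centre of the bundle of paper sleeves in the guides: 130 mm long (its x axis, nearly along the bed), 66 wide, 30 high, about 0.18 kg. It starts on the bed, its centre 85 to 115 mm in front of the work position, and slides with a few newtons; it goes under the foot with 7 mm to spare. Fully home its centre is at x = +1, z = +15 mm in the press_bed frame.
- bundle: the same bundle; origin at the centre of its underside
- press_foot: Steel foot with rubber face under the ram, 78 x 60 x 10 mm, origin at the centre of its underside; with the lever up it hangs 37 mm above the bed. It is sprung on the ram (1500 N/m). The lever lowers the ram 20 mm per radian, so the foot meets the bundle at a lever angle of about 0.35 rad.
- press_grip: Black round hand grip at the end of the lever: 24 mm thick, 58 long, lying crosswise (parallel to the bed's y); origin at its centre. It turns freely on its pin, so fingers that pinch it from above can keep their attitude while the lever swings. Lever up: 280 mm above the table. Free space round it, but the flat lever bar is at its +y end.
- press_lever (a joint): Lever angle (rad): 0 = straight up on its rest stop, growing as the grip is pulled over towards the open mouth of the bed (bed -x) and down; end of travel 1.35. A spring pushes it back: let go, it returns to 0. The pull at the grip is 4 to 7 N at first and up to about 12 N past the third click.
- lever_frame (a point): Pivot of the lever, turning with it; pivot axis parallel to the bed's y; in the press_bed frame at x = +25, y = -62, z = +110 mm. Its z axis points along the lever: the grip's centre lies 150 mm along z and 35 mm along -y from here.
- quadrant_frame (a point): Frame of the round click plate (quadrant) beside the lever, on the same axis. It is clamped at a clock angle of 0 to 0.2 rad in the lever's direction, different each time, so clicks do not come at fixed lever angles. From its z axis towards the open mouth it has teeth at 0.13, 0.39, 0.65, 0.91 and 1.17 rad; a sprung roller on the lever's z line rides over them.
- quadrant_tooth3 (a point): Third of the round teeth on the rim of the click plate, 58 mm from the pivot. Each tooth passed is one click: the pull rises as the roller climbs, falls away over the crest, then jumps up by 3 to 6 N once the roller sits in the notch behind. After three clicks it sits between teeth 3 and 4, where the z axes of lever and quadrant are 0.78 rad apart.
- spare_bundle: a thinner bundle of paper sleeves, 130 x 66 x 22 mm, lying loose on the table beside the press; bystander; origin at the centre of its underside
- glue: glue stick standing upright, 27 mm across, 97 mm high; bystander; origin at the centre of its underside
- tape: roll of packing tape lying flat, 108 mm across, 48 mm high; bystander; origin at the centre of its underside

How it is judged:
By the outcome, as a careful person would: the job done as asked, in the order asked, and still so for the second after the job is handed in, while the arm keeps its last pose, push and grip.
It also fails if it takes over 69 s, if anything falls off the work surface, if the arm or the gripper's body presses on something with over 40 N, if the wrist force passes 120 N, or if a joint passes its speed limit or range.

## Working session

There is one attempt and no reset: what is moved stays moved. The work goes in short steps, Python scripts to look and compute and a tool call to move; the robot and the scene stay as the last step left them, time stands still between calls to the robot, and variables do not carry over. Pictures are saved under pics/ and viewed, at most 10 in all, crops included, and the job is handed in when it is done.

Besides the shell and the picture viewer there is one more tool, called after "Emit:" in YAML: its name, and indented under it one key for each argument. send_rows: Moves the arm, as the interface text tells. Its arguments: {"type":"object","properties":{"increments":{"type":"array","items":{"type":"array"}}},"required":["increments"]}

```bash
ls; mkdir -p pics
cat > h.py <<'E'
import cv2, numpy as np
from cell import r
def cap(n,f):
    c=r.capture(n); cv2.imwrite(f'pics/{f}.png',c['frame'][:,:,::-1]); np.save(f'pics/{f}.npy',c,allow_pickle=True); return c
def load(f): return np.load(f'pics/{f}.npy',allow_pickle=True).item()
def K(c):
    f=192/np.tan(np.radians(c['vertical_fov'])/2); return np.array([[f,0,c['cx']],[0,f,c['cy']],[0,0,1.]])
def ray(c,uv):
    p=cv2.undistortPoints(np.array([[uv]],float),K(c),np.array(c['distortion'],float)).ravel()
    R=cv2.Rodrigues(np.array(c['rvec'],float))[0]; o=-R.T@np.array(c['tvec'],float).ravel(); return o,R.T@np.array([*p,1])
def atz(c,uv,z): o,d=ray(c,uv); return o+d*(z-o[2])/d[2]
def tri(obs):
    A=0;b=0
    for c,uv in obs:
        o,d=ray(c,uv); d=d/np.linalg.norm(d); P=np.eye(3)-np.outer(d,d); A=A+P; b=b+P@o
    return np.linalg.solve(A,b)
def proj(c,X): return cv2.projectPoints(np.array(X,float).reshape(-1,1,3),np.array(c['rvec'],float),np.array(c['tvec'],float),K(c),np.array(c['distortion'],float))[0].reshape(-1,2)
E
python3 - <<'E'
from h import *
print(r.get_obs())
a=cap('scene','a');b=cap('side','b')
cap('wrist','w')
for c in(a,b): print(ray(c,(256,192)))
E
```

```text
pics
{'clock': 0.0, 'joints': array([ 1.15490027e+00,  8.79789691e-02,  1.37230852e+00,  2.66208978e-05,
        1.68357612e+00, -1.03108478e-01]), 'qd': array([-4.71144828e-04,  7.53328130e-04, -1.29099455e-03, -9.21697001e-05,
       -1.19259320e-03,  1.02093430e-04]), 'joint_efforts': array([-9.15841338e-04, -3.51856148e+01, -3.13276470e+01, -1.55873522e-04,
        1.04340899e-02,  1.79659253e-05]), 'tool_pos': array([169.20029196, 523.20706011, 403.49803875]), 'orientation': array([-0.4892255 , -3.10264876,  0.00343644]), 'ft_force': array([ 0.46477971, -0.58570099, -0.31016546]), 'wrist_torque': array([ 0.01254059, -0.00550465,  0.04691479]), 'gripper_force': 0.0, 'width': 85.469090189216}
(array([ 1149.02515161, -1043.05133399,   597.93931693]), array([-0.57911933,  0.70418682, -0.41104912]))
(array([502.77685673, 399.03867231, 800.59402055]), array([ 0.06501121, -0.7603065 , -0.64634124]))
```

View pics/a.png

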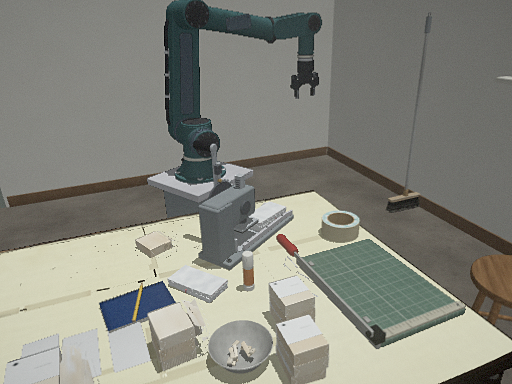

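View pics/b.png

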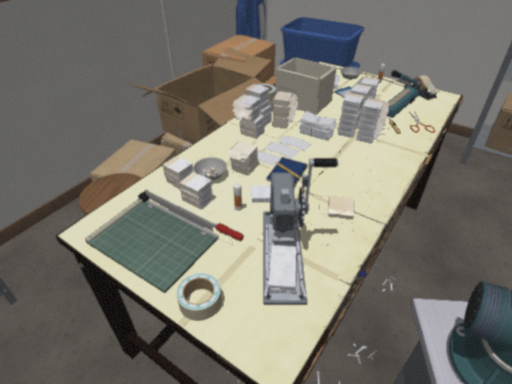

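The scene view shows the press at about (235,225). In the side view it's at (285,240), with its mouth toward the camera (+y), the bundle at (283,270) and the black grip at (325,162). I'll zoom in on both.

Run:
```python
from h import *
a=load('a')['frame'];b=load('b')['frame']
A=cv2.resize(a[130:280,180:310],None,fx=4,fy=4,interpolation=cv2.INTER_CUBIC)[:, :, ::-1][:600]
B=cv2.resize(b[140:310,240:350],None,fx=3.5,fy=3.5,interpolation=cv2.INTER_CUBIC)[:,:,::-1]
cv2.imwrite('pics/a2.png',A);cv2.imwrite('pics/b2.png',B)
```

```text
(no output)
```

View pics/b2.png

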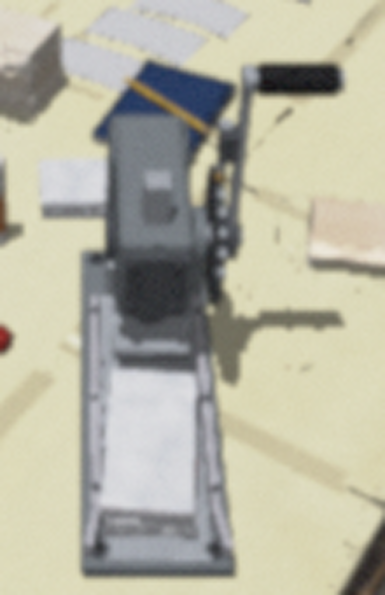

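View pics/a2.png

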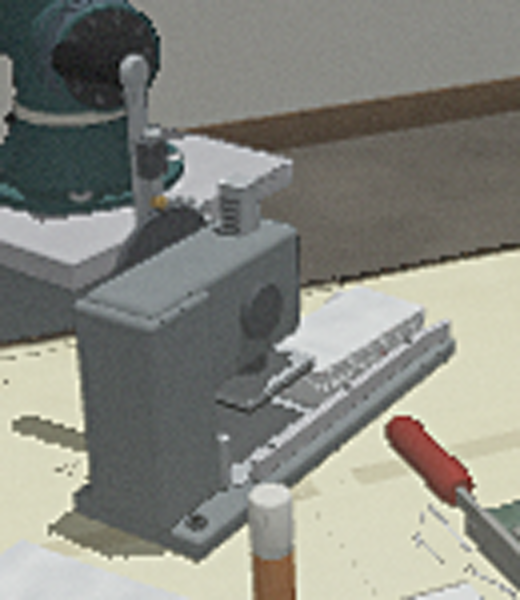

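Run:
```python
from h import *
from scipy.optimize import least_squares
a=load('a');b=load('b')
S=lambda u,v:(u/3.5+240,v/3.5+140); Q=lambda u,v:(u/4+180,v/4+130)
obs=[(b,S(295,78),(25,-97,260)),(b,S(119,256),(-35,30,152)),(b,S(190,258),(-35,-30,152)),(a,Q(297,230),(-35,30,152)),(a,Q(133,66),(25,-65,262)),
(b,S(98,545),(-195,46,14)),(b,S(216,545),(-195,-46,14))]
def W(p,X):
    c,s=np.cos(p[2]),np.sin(p[2]); X=np.array(X,float); return np.array([p[0]+c*X[0]-s*X[1],p[1]+s*X[0]+c*X[1],20+X[2]])
def f(p): return np.concatenate([(proj(c,W(p,X))[0]-uv) for c,uv,X in obs])
s=least_squares(f,[400,0,-1.57],loss='soft_l1',x_scale=[10,10,.05]);p=s.x
print(p,f(p).round(1).reshape(-1,2).tolist())
np.save('p.npy',p)
print('grip atz',atz(b,S(295,78),280),W(p,(25,-97,260)))
# bundle top corners in side, z=50
B=[atz(b,S(*q),50).round(1) for q in [(110,372),(195,374),(193,512),(103,510)]]
print(B)
# overlay
im=b['frame'][:,:,::-1].copy();im=cv2.resize(im,None,fx=4,fy=4)
def line(P,c):
    q=proj(b,[W(p,x) for x in P])*4+1.5; cv2.polylines(im,[q.astype(int).reshape(-1,1,2)],False,c,1)
line([(-160,39.5,14),(54,39.5,14)],(0,0,255));line([(-160,-39.5,14),(54,-39.5,14)],(0,0,255))
line([(-35,-30,70),(-35,30,70),(-35,30,152),(-35,-30,152),(-35,-30,70)],(0,255,0))
line([(-195,-39.5,0),(-195,39.5,0)],(255,0,0))
line([(25,-126,260),(25,-68,260)],(0,255,255))
cv2.imwrite('pics/ov.png',im[560:1240,960:1400][:600+80:1][80:])
```

```text
[ 490.51961432 -308.32664956   -1.49788665] [[0.0, -0.0], [-1.4, -2.7], [1.9, -3.2], [2.5, -3.4], [-0.5, -0.4], [-1.8, 0.2], [2.0, 0.5]]
grip atz [ 395.70615893 -340.2375805   280.        ] [ 395.59844498 -340.32620597  280.        ]
[array([ 517.2, -258. ,   50. ]), array([ 450.9, -261.2,   50. ]), array([ 452.5, -133.1,   50. ]), array([ 515.7, -129.7,   50. ])]
```

View pics/ov.png

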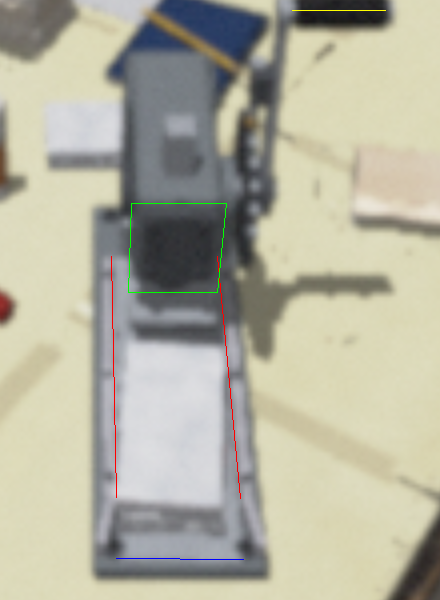

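The overlay fits the guides and grip. That puts the press at about (490,-308) with yaw -1.498, and the bundle centre at bed x ≈ -113, y ≈ +2. I'll push with tool y along the bed, which also suits pinching the grip afterwards.

Emit:
send_rows:
  increments:
    - [[0.022,-0.044,0],4.4,-0.1]
    - [[0.044,-0.088,0],8.8,-0.1]
    - [[0.066,-0.132,0],13.2,-0.1]
    - [[0.088,-0.176,0],17.6,-0.1]
    - [[0.11,-0.22,0],22,-0.1]

```text
clock: 0.65
tool_pos: [279.4, 301.5, 404.4]
orientation: [-0.118, 3.139, -0.0]
ft_force: [0.9, 0.2, -0.9]
width: 38.6
gripper_force: 0.0
```

Emit:
send_rows:
  increments:
    - [[0.022,-0.044,0],0,-0.1]
    - [[0.044,-0.088,0],0,-0.1]
    - [[0.066,-0.132,0],0,-0.1]
    - [[0.088,-0.176,0],0,-0.1]
    - [[0.11,-0.22,0],0,-0.1]

```text
clock: 1.15
tool_pos: [389.4, 81.3, 404.7]
orientation: [-0.112, 3.139, 0.001]
ft_force: [0.7, 0.8, -0.2]
width: 38.2
gripper_force: 0.0
```

Emit:
send_rows:
  increments:
    - [[0.02,-0.04,0],0,-0.1]
    - [[0.04,-0.08,0],0,-0.1]
    - [[0.06,-0.12,-0.02],0,-0.1]
    - [[0.075,-0.145,-0.05],0,-0.1]
    - [[0.085,-0.167,-0.09],0,-0.1]

```text
clock: 1.65
tool_pos: [475.4, -85.8, 315.3]
orientation: [-0.109, 3.135, -0.002]
ft_force: [0.3, 0.2, -0.3]
width: 38.4
gripper_force: 0.0
```

Emit:
send_rows:
  increments:
    - [[0,0,-0.03],0,-0.1]
    - [[0,0,-0.06],0,-0.1]
    - [[0,0,-0.08],0,-0.1]
    - [[0,0,-0.08],0,-0.1]

```text
clock: 2.05
tool_pos: [472.6, -83.3, 230.8]
orientation: [0.111, -3.131, -0.005]
ft_force: [-1.1, -0.0, -0.2]
width: 38.6
gripper_force: 0.0
```

Run:
```python
from h import *
o=r.get_obs();print(o['tool_pos'],o['orientation'],o['width'],o['ft_force'],o['clock'])
b=cap('side','c');w=cap('wrist','d')
im=np.hstack([cv2.resize(b['frame'][170:320,220:350],(520,600),interpolation=cv2.INTER_CUBIC),cv2.resize(w['frame'],(280,210))[[*range(210)]+[0]*390]])
cv2.imwrite('pics/e.png',im[:,:,::-1])
```

```text
[472.59290634 -83.33938361 230.75837618] [ 0.11101084 -3.13128513 -0.00459673] 38.61855661281175 [-1.07971698 -0.01204312 -0.1782374 ] 2.05
```

View pics/e.png

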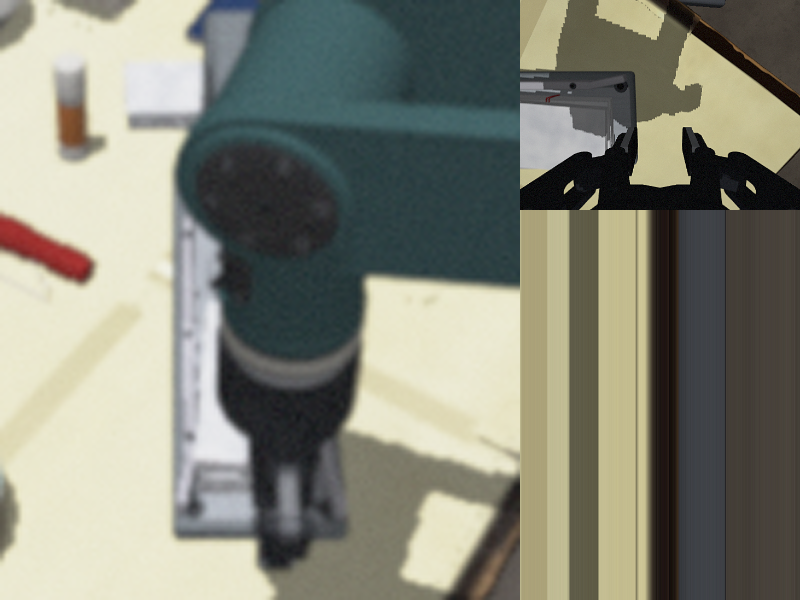

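The fingers stand over the bed end, in front of the bundle's trailing face: wrist inset, bundle end near column 610. I'll lower them with an eye on the force, then push.

Emit:
send_rows:
  increments:
    - [[0,0,-0.01],0,-0.1]
    - [[0,0,-0.02],0,-0.1]
    - [[0,0,-0.028],0,-0.1]
    - [[0,0,-0.028],0,-0.1]

```text
clock: 2.55
tool_pos: [473.6, -83.5, 205.3]
orientation: [0.112, -3.137, -0.002]
ft_force: [-0.5, 0.3, -0.7]
width: 38.4
gripper_force: 0.0
```

Emit:
send_rows:
  increments:
    - [[0.0004,-0.006,0],0,-0.1]
    - [[0.0009,-0.012,0],0,-0.1]
    - [[0.0013,-0.018,0],0,-0.1]
    - [[0.0017,-0.024,0],0,-0.1]
    - [[0.0022,-0.03,0],0,-0.1]

```text
clock: 3.05
tool_pos: [476.6, -114.2, 207.1]
orientation: [-0.111, 3.139, 0.001]
ft_force: [0.2, 1.6, 0.7]
width: 38.6
gripper_force: 0.9
```

Run:
```python
from h import *
o=r.get_obs();print(o['tool_pos'],o['orientation'],o['width'],o['ft_force'],o['clock'])
w=cap('wrist','f')
cv2.imwrite('pics/f2.png',w['frame'][:,:,::-1])
```

```text
[ 476.59440819 -114.23377668  207.13680968] [-1.11194117e-01  3.13900903e+00  6.34677897e-04] 38.648826480760476 [0.20803261 1.57330741 0.74372642] 3.05
```

View pics/f2.png

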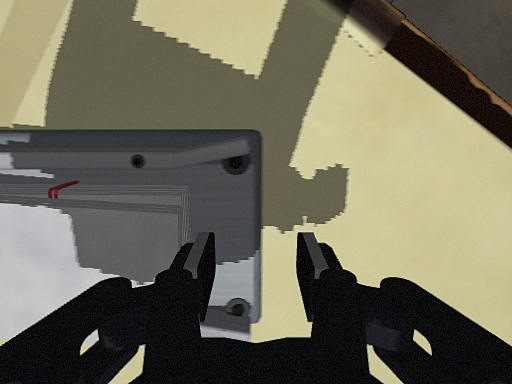

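The front finger is at the bundle's end face (column 185) and the first contact force shows. The bed-end screws at (235,160) and (238,308) give me a check on the centreline.

Run:
```python
from h import *
w=load('f');p=np.load('p.npy');c,s=np.cos(p[2]),np.sin(p[2])
def B(X): d=X[:2]-p[:2]; return np.round([c*d[0]+s*d[1],-s*d[0]+c*d[1]],1)
for n,uv,z in [('s1',(235,160),22),('s2',(238,308),22),('edgetop',(259,140),20),('edgebot',(259,315),20),('bun far corner',(187,187),50),('bun side2',(60,207),50),('outer edge L',(10,130),20),('outer R',(250,130),20)]:
    X=atz(w,uv,z);print(n,X.round(1),B(X))
print('tcp',B(np.array([476.6,-114.2])))
```

```text
s1 [ 437.  -126.9   22. ] [-184.9  -40.2]
s2 [ 518.1 -120.8   22. ] [-185.    41.1]
edgetop [ 426.9 -116.1   20. ] [-196.3  -49.4]
edgebot [ 523.1 -108.9   20. ] [-196.5   47. ]
bun far corner [ 444.3 -144.    50. ] [-167.3  -34.1]
bun side2 [ 456.4 -195.6   50. ] [-114.9  -25.8]
outer edge L [ 430.5 -234.3   20. ] [-78.2 -54.4]
outer R [ 422.6 -120.7   20. ] [-192.1  -54.1]
tcp [-194.6    0.3]
```

Emit:
send_rows:
  increments:
    - [[0.0007,-0.01,0],0,-0.1]
    - [[0.0015,-0.02,0],0,-0.1]
    - [[0.0022,-0.03,0],0,-0.1]
    - [[0.0029,-0.04,0],0,-0.1]
    - [[0.0036,-0.05,0],0,-0.1]

```text
clock: 3.6
tool_pos: [480.1, -164.7, 206.7]
orientation: [-0.111, 3.14, 0.0]
ft_force: [0.3, 2.2, 1.0]
width: 38.6
gripper_force: 0.9
```

Emit:
send_rows:
  increments:
    - [[0.0005,-0.007,0],0,-0.1]
    - [[0.001,-0.014,0],0,-0.1]
    - [[0.0015,-0.021,0],0,-0.1]
    - [[0.002,-0.028,0],0,-0.1]
    - [[0.0025,-0.035,0],0,-0.1]

```text
clock: 4.1
tool_pos: [482.6, -199.2, 206.7]
orientation: [0.112, -3.139, -0.0]
ft_force: [0.5, 1.9, 1.5]
width: 38.6
gripper_force: 0.8
```

Emit:
send_rows:
  increments:
    - [[0.0001,-0.002,0],0,-0.1]
    - [[0.0003,-0.004,0],0,-0.1]
    - [[0.0004,-0.006,0],0,-0.1]
    - [[0.0006,-0.008,0],0,-0.1]

```text
clock: 4.5
tool_pos: [483.1, -206.6, 206.7]
orientation: [0.112, -3.139, -0.0]
ft_force: [-0.6, 1.3, 1.5]
width: 38.7
gripper_force: 0.7
```

Emit:
send_rows:
  increments:
    - [[0.0001,-0.001,0],0,-0.1]
    - [[0.0001,-0.002,0],0,-0.1]
    - [[0.0002,-0.003,0],0,-0.1]

```text
clock: 4.8
tool_pos: [483.3, -208.2, 206.8]
orientation: [0.112, -3.139, -0.007]
ft_force: [-2.8, 11.6, 5.0]
width: 38.5
gripper_force: 0.2
```

Emit:
send_rows:
  increments:
    - [[0.0001,-0.001,0],0,-0.1]
    - [[0.0001,-0.001,0],0,-0.1]
    - [[0.0001,-0.001,0],0,-0.1]

```text
clock: 5.1
tool_pos: [483.3, -208.3, 206.9]
orientation: [0.113, -3.138, -0.009]
ft_force: [-2.8, 12.9, 5.4]
width: 38.8
gripper_force: 0.0
```

Run:
```python
from h import *
w=cap('wrist','g');b=cap('side','g2')
p=np.load('p.npy')
cv2.imwrite('pics/g3.png',np.hstack([w['frame'],cv2.resize(b['frame'][190:320,255:315],(177,384))])[:,:,::-1])
```

```text
(no output)
```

View pics/g3.png

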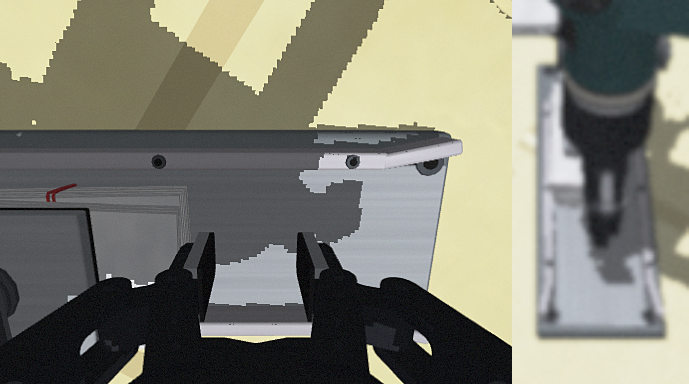

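The bundle lies under the foot. Its end-top corner is at (187,187) and its long edge is parallel to the guide. I'll work out the end position and compare it with the expected -64.

Run:
```python
from h import *
w=load('g');p=np.load('p.npy');c,s=np.cos(p[2]),np.sin(p[2])
def B(X): d=X[:2]-p[:2]; return np.round([c*d[0]+s*d[1],-s*d[0]+c*d[1]],1)
for n,uv,z in [('end corner',(187,187),50),('end lower',(183,235),50),('edge far',(20,186),50),('foot front corner',(88,208),67),('foot front2',(97,280),67),('bed end',(448,160),20),('screw',(431,163),22),('foot front corner under',(88,208),57)]:
    print(n,B(atz(w,uv,z)))
```

```text
end corner [-73.7 -34.6]
end lower [-70.9 -14. ]
edge far [ -7.  -35.1]
foot front corner [-42.1 -31.4]
foot front2 [-41.5  -3. ]
bed end [-194.8  -40.2]
screw [-185.6  -39.1]
foot front corner under [-36.7 -28.1]
```

Run:
```python
from h import *
w=load('g');p=np.load('p.npy');c,s=np.cos(p[2]),np.sin(p[2])
def B(X): d=X[:2]-p[:2]; return np.round([c*d[0]+s*d[1],-s*d[0]+c*d[1]],1)
def W(X): return [p[0]+c*X[0]-s*X[1],p[1]+s*X[0]+c*X[1],20+X[2]]
print(B(atz(w,(187,187),20)),B(atz(w,(178,205),50)))
for X in [(-64,-33,0),(-64,-33,30),(-64,-12,0),(-64,-12,30),(-64,-39.5,14),(-39,-30,37),(-39,-30,47)]: print(X,proj(w,W(X)).round(0))
im=cv2.resize(w['frame'][150:300,0:230],None,fx=3.4,fy=3.4,interpolation=cv2.INTER_CUBIC)[:,:,::-1]
im=np.clip(im.astype(float)*1.6,0,255).astype(np.uint8)
cv2.imwrite('pics/g4.png',im)
```

```text
[-67.4 -26.9] [-69.7 -27.1]
(-64, -33, 0) [[179. 175.]]
(-64, -33, 30) [[163. 191.]]
(-64, -12, 0) [[182. 216.]]
(-64, -12, 30) [[167. 239.]]
(-64, -39.5, 14) [[172. 167.]]
(-39, -30, 37) [[ 93. 203.]]
(-39, -30, 47) [[ 80. 212.]]
```

View pics/g4.png

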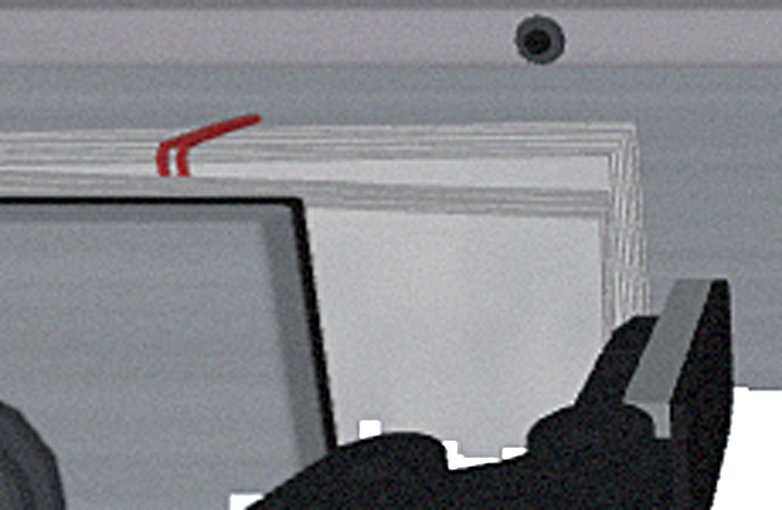

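The end reads 3–5 mm short of -64, and the bundle lies against the +y guide while I push at y≈0. It may be skewed or binding rather than home, so I'll back off and push again at its own centre, y≈+6.

Emit:
send_rows:
  increments:
    - [[0,0.006,0],0,-0.1]
    - [[0.007,0.006,0],0,-0.1]
    - [[0.007,0.006,0],0,-0.1]
    - [[0.007,0.003,0],0,-0.1]
    - [[0.007,0.001,0],0,-0.1]

```text
clock: 5.7
tool_pos: [490.9, -207.9, 207.0]
orientation: [-0.112, 3.139, 0.01]
ft_force: [0.7, 18.3, 7.2]
width: 38.7
gripper_force: 0.0
```

Emit:
send_rows:
  increments:
    - [[0,-0.001,0],0,-0.1]
    - [[0,-0.002,0],0,-0.1]
    - [[0,-0.003,0],0,-0.1]
    - [[0,-0.003,0],0,-0.1]

```text
clock: 6.1
tool_pos: [490.8, -208.4, 207.4]
orientation: [-0.114, 3.139, 0.018]
ft_force: [-1.9, 23.1, 8.9]
width: 38.3
gripper_force: 0.0
```

Emit:
send_rows:
  increments:
    - [[0,0.012,0],0,-0.1]
    - [[-0.02,0.012,0],0,-0.1]
    - [[-0.024,0.012,0],0,-0.1]
    - [[-0.024,0.008,0],0,-0.1]
    - [[-0.024,0.006,0],0,-0.1]

```text
clock: 6.6
tool_pos: [466.8, -207.6, 206.9]
orientation: [-0.11, 3.139, -0.001]
ft_force: [0.9, -0.6, -0.3]
width: 38.5
gripper_force: 0.0
```

Emit:
send_rows:
  increments:
    - [[0,-0.001,0],0,-0.1]
    - [[0,-0.002,0],0,-0.1]
    - [[0,-0.003,0],0,-0.1]
    - [[0,-0.004,0],0,-0.1]
    - [[0,-0.004,0],0,-0.1]

```text
clock: 7.1
tool_pos: [466.6, -209.6, 206.8]
orientation: [0.113, -3.139, -0.005]
ft_force: [-0.7, 6.7, 2.4]
width: 38.5
gripper_force: 0.0
```

Emit:
send_rows:
  increments:
    - [[0,-0.001,0],0,-0.1]
    - [[0,-0.002,0],0,-0.1]
    - [[0,-0.003,0],0,-0.1]
    - [[0,-0.003,0],0,-0.1]

```text
clock: 7.5
tool_pos: [466.6, -210.2, 207.1]
orientation: [0.115, -3.139, -0.014]
ft_force: [-2.4, 18.4, 7.7]
width: 38.6
gripper_force: 0.0
```

Run:
```python
from h import *
w=cap('wrist','k')
a=cap('scene','k2')
im=cv2.resize(a['frame'][195:275,195:300],None,fx=5,fy=5,interpolation=cv2.INTER_CUBIC)[:,:,::-1]
cv2.imwrite('pics/k3.png',im)
```

```text
(no output)
```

View pics/k3.png

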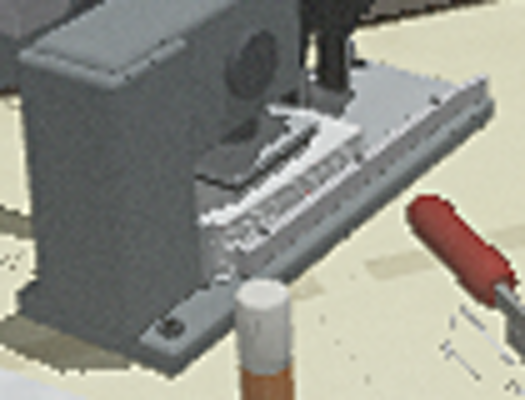

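The scene view shows the bundle reaching the column end behind the foot. It doesn't move under 18–23 N at three points, so it's home. I'll retract and go to the grip.

Emit:
send_rows:
  increments:
    - [[0,0.02,0],0,-0.1]
    - [[0,0.03,0.03],0,-0.1]
    - [[0,0.03,0.08],0,0.3]
    - [[0,0.03,0.13],0,0.6]
    - [[0,0.03,0.18],0,1]

```text
clock: 8.1
tool_pos: [466.2, -183.5, 388.5]
orientation: [0.112, -3.139, 0.0]
ft_force: [1.1, 0.9, 0.1]
width: 79.9
gripper_force: 0.0
```

Emit:
send_rows:
  increments:
    - [[0,0,0.04],0,1]
    - [[0,0,0.08],0,1]
    - [[0,0,0.11],0,1]
    - [[0,-0.03,0.11],0,1]
    - [[-0.02,-0.065,0.11],0,1]

```text
clock: 8.6
tool_pos: [447.5, -248.7, 498.1]
orientation: [-0.118, 3.136, -0.003]
ft_force: [-0.0, -0.1, -0.6]
width: 85.6
gripper_force: 0.0
```

Emit:
send_rows:
  increments:
    - [[-0.02,-0.04,0],0,1]
    - [[-0.04,-0.08,0],0,1]
    - [[-0.05,-0.09,0],0,1]
    - [[-0.05,-0.09,0],0,1]

```text
clock: 9.0
tool_pos: [395.4, -340.1, 496.4]
orientation: [0.106, -3.139, -0.001]
ft_force: [-0.5, -0.5, -1.0]
width: 85.5
gripper_force: 0.0
```

Run:
```python
from h import *
o=r.get_obs();print(o['tool_pos'],o['orientation'],o['joints'].round(2),o['width'],o['ft_force'],o['clock'])
w=cap('wrist','m');cap('side','m2')
g=w['frame'].astype(int)
# predicted grip ends & bar top in wrist
p=np.load('p.npy');c,s=np.cos(p[2]),np.sin(p[2])
W=lambda X:[p[0]+c*X[0]-s*X[1],p[1]+s*X[0]+c*X[1],20+X[2]]
q=proj(w,[W((25,-126,260)),W((25,-97,260)),W((25,-68,260)),W((37,-97,260)),W((13,-97,260))]).round();print(q)
# dark coarse map
m=g.sum(2)
for y in range(0,384,16): print(''.join('#' if m[y,x]<90 else '+' if m[y,x]<250 else '.' for x in range(0,512,8)))
```

```text
[ 395.44954535 -340.14974823  496.36405968] [ 1.05915396e-01 -3.13918667e+00 -9.14267711e-04] [-0.82  0.02  1.26 -0.    1.86 -2.46] 85.47268868014125 [-0.54945311 -0.53005674 -1.01885394] 9.0
[[255. 171.]
 [255. 218.]
 [255. 262.]
 [235. 218.]
 [275. 218.]]
...........................++.++#+++++++#++++++###++#+++#+##+#++
........................+++++.....+##+++####+++++++++##+++++++++
......................+++++..........###++++++++++++++++++++++++
...................++++++++........++++##+++++++++++++++++++++++
..................++++++++++....+++++....++++++++++##+++++++++++
....................+++++++++++++++..........+++++++++++++++++++
.....................+++++++++++.+..............++++++++++++++++
...#.................+++++++++.++++..........+....++#+++++++++++
.........................+..++.......................+#+++++++++
+........+..................++..........................#+++++++
++##+........................+++..........................##++++
++++++++++.................+++#####..........................##+
++++++++++++...+.+...+++#+++++#####+++++........................
++++++++++#.......+...++++############+++.......................
.+#+++++++........+..+#++++##########+..........................
.......+++.........+++++++++++#####++++.........................
................++##..........#####....+.....##++...............
.+++++.......+++####..........+++++++........###++#............+
++++++++...##++#####.........................#####+###.......+++
+####++.###########.++#...........#+..........###########..#####
##################.+++...........++..........++#################
###################+...........#++#+........+###################
########+############+#####################.####################
#########+######################################################
```

The black grip sits in the wrist picture at columns 240–279, rows 176–264, as predicted. I'll descend and close.

Emit:
send_rows:
  increments:
    - [[0,0,-0.025],0,1]
    - [[0,0,-0.045],0,1]
    - [[0,0,-0.058],0,1]
    - [[0,0,-0.062],0,1]
    - [[0,0,-0.062],0,1]

```text
clock: 9.6
tool_pos: [396.9, -338.0, 434.6]
orientation: [0.114, -3.139, -0.001]
ft_force: [-0.0, 0.9, 0.1]
width: 85.7
gripper_force: 0.0
```

Emit:
send_rows:
  increments:
    - [[0,0,0],0,0.0]
    - [[0,0,0],0,-0.6]
    - [[0,0,0],0,-1]
    - [[0,0,0],0,-1]
    - [[0,0,0],0,-1]

```text
clock: 10.1
tool_pos: [396.4, -339.5, 435.6]
orientation: [-0.11, 3.138, -0.006]
ft_force: [-0.0, -5.0, 1.7]
width: 22.3
gripper_force: 58.6
```

```bash
cat > arc.py <<'E'
# targets along the arc relative to grip pose at angle t0, in m
import numpy as np,sys
p=np.load('p.npy')
def d(t0,t1,R=.150):
    dx=-R*(np.sin(t1)-np.sin(t0)); dz=R*(np.cos(t1)-np.cos(t0)); return (dx*np.cos(p[2]),dx*np.sin(p[2]),dz)
E
python3 -c "
from arc import *
for t in np.arange(0,1.3,.05): print(round(t,2),np.round(np.array(d(0,t))*1000,1))
from h import r
o=r.get_obs();print(o['tool_pos'],o['ft_force'],o['width'],o['gripper_force'])"
```

```text
0.0 [-0.  0.  0.]
0.05 [-0.5  7.5 -0.2]
0.1 [-1.1 14.9 -0.7]
0.15 [-1.6 22.4 -1.7]
0.2 [-2.2 29.7 -3. ]
0.25 [-2.7 37.  -4.7]
0.3 [-3.2 44.2 -6.7]
0.35 [-3.7 51.3 -9.1]
0.4 [ -4.3  58.3 -11.8]
0.45 [ -4.8  65.1 -14.9]
0.5 [ -5.2  71.7 -18.4]
0.55 [ -5.7  78.2 -22.1]
0.6 [ -6.2  84.5 -26.2]
0.65 [ -6.6  90.5 -30.6]
0.7 [ -7.   96.4 -35.3]
0.75 [ -7.4 102.  -40.2]
0.8 [ -7.8 107.3 -45.5]
0.85 [ -8.2 112.4 -51. ]
0.9 [ -8.6 117.2 -56.8]
0.95 [ -8.9 121.7 -62.7]
1.0 [ -9.2 125.9 -69. ]
1.05 [ -9.5 129.8 -75.4]
1.1 [ -9.7 133.3 -82. ]
1.15 [-10.  136.6 -88.7]
1.2 [-10.2 139.4 -95.6]
1.25 [ -10.4  142.  -102.7]
[ 396.42129485 -339.50580549  435.55861537] [-0.03664451 -5.00526035  1.74759529] 22.25052749622748 58.63347887992859
```

The grip is held: 22 mm wide at 59 N. I'll pull along the arc in 0.05 rad steps. No fourth crest is possible below 0.91 rad.

Emit:
send_rows:
  increments:
    - [[-0.0005,0.0075,-0.0002],0,-1]
    - [[-0.0005,0.0075,-0.0002],0,-1]

```text
clock: 10.3
tool_pos: [395.9, -331.5, 435.3]
orientation: [-0.111, 3.138, -0.004]
ft_force: [0.7, -5.2, 0.9]
width: 22.4
gripper_force: 59.1
```

Emit:
send_rows:
  increments:
    - [[-0.0006,0.0074,-0.0005],0,-1]
    - [[-0.0006,0.0074,-0.0005],0,-1]

```text
clock: 10.5
tool_pos: [395.4, -323.9, 434.6]
orientation: [-0.112, 3.139, -0.003]
ft_force: [0.9, -4.8, 1.6]
width: 22.1
gripper_force: 59.2
```

Emit:
send_rows:
  increments:
    - [[-0.0005,0.0075,-0.001],0,-1]
    - [[-0.0005,0.0075,-0.001],0,-1]

```text
clock: 10.7
tool_pos: [394.8, -316.9, 433.6]
orientation: [-0.111, 3.139, -0.006]
ft_force: [1.6, -7.9, 1.8]
width: 22.0
gripper_force: 59.3
```

Emit:
send_rows:
  increments:
    - [[-0.0006,0.0073,-0.0013],0,-1]
    - [[-0.0006,0.0073,-0.0013],0,-1]

```text
clock: 10.9
tool_pos: [394.3, -309.5, 432.3]
orientation: [-0.111, 3.138, -0.004]
ft_force: [1.0, -5.6, 1.5]
width: 22.3
gripper_force: 59.3
```

Emit:
send_rows:
  increments:
    - [[-0.0005,0.0073,-0.0017],0,-1]
    - [[-0.0005,0.0073,-0.0017],0,-1]

```text
clock: 11.1
tool_pos: [393.8, -301.9, 430.3]
orientation: [-0.112, 3.139, -0.002]
ft_force: [1.2, -4.9, 0.6]
width: 22.3
gripper_force: 59.4
```

Emit:
send_rows:
  increments:
    - [[-0.0005,0.0072,-0.002],0,-1]
    - [[-0.0005,0.0072,-0.002],0,-1]

```text
clock: 11.3
tool_pos: [393.3, -294.4, 428.0]
orientation: [-0.112, 3.139, 0.001]
ft_force: [1.4, -3.7, 0.7]
width: 22.6
gripper_force: 59.3
```

Emit:
send_rows:
  increments:
    - [[-0.0005,0.0071,-0.0024],0,-1]
    - [[-0.0005,0.0071,-0.0024],0,-1]

```text
clock: 11.5
tool_pos: [392.9, -287.1, 425.3]
orientation: [-0.113, 3.14, 0.002]
ft_force: [1.2, -2.4, -0.9]
width: 22.0
gripper_force: 59.3
```

Emit:
send_rows:
  increments:
    - [[-0.0006,0.007,-0.0027],0,-1]
    - [[-0.0006,0.007,-0.0027],0,-1]

```text
clock: 11.7
tool_pos: [392.3, -280.5, 422.7]
orientation: [-0.112, 3.139, -0.001]
ft_force: [2.8, -4.3, -1.7]
width: 22.2
gripper_force: 59.2
```

Force fell steadily from 7.9 N to 2.4 N, then jumped at about 0.385 rad. That is click 1 at a notch of q+0.26, so q is about 0.13. Click 3 is expected at about 0.90 and the next crest at about 1.04. I'll carry on.

Emit:
send_rows:
  increments:
    - [[-0.0005,0.0068,-0.0031],0,-1]
    - [[-0.0005,0.0068,-0.0031],0,-1]

```text
clock: 11.9
tool_pos: [391.8, -274.5, 420.1]
orientation: [-0.111, 3.139, -0.006]
ft_force: [2.7, -8.2, -0.9]
width: 22.5
gripper_force: 59.3
```

Emit:
send_rows:
  increments:
    - [[-0.0004,0.0066,-0.0035],0,-1]
    - [[-0.0004,0.0066,-0.0035],0,-1]

```text
clock: 12.1
tool_pos: [391.4, -267.8, 416.5]
orientation: [-0.111, 3.139, -0.004]
ft_force: [3.5, -5.9, 0.1]
width: 22.1
gripper_force: 59.4
```

Emit:
send_rows:
  increments:
    - [[-0.0005,0.0065,-0.0037],0,-1]
    - [[-0.0005,0.0065,-0.0037],0,-1]

```text
clock: 12.3
tool_pos: [390.9, -261.2, 412.5]
orientation: [-0.111, 3.139, -0.004]
ft_force: [2.3, -6.8, -0.5]
width: 22.1
gripper_force: 59.3
```

Emit:
send_rows:
  increments:
    - [[-0.0005,0.0063,-0.0041],0,-1]
    - [[-0.0005,0.0063,-0.0041],0,-1]

```text
clock: 12.5
tool_pos: [390.5, -254.8, 408.2]
orientation: [-0.111, 3.139, -0.003]
ft_force: [3.8, -6.7, -1.9]
width: 22.3
gripper_force: 59.3
```

Emit:
send_rows:
  increments:
    - [[-0.0004,0.006,-0.0044],0,-1]
    - [[-0.0004,0.006,-0.0044],0,-1]

```text
clock: 12.7
tool_pos: [390.1, -248.6, 403.4]
orientation: [-0.112, 3.139, -0.001]
ft_force: [3.7, -5.2, -3.3]
width: 22.0
gripper_force: 59.2
```

Emit:
send_rows:
  increments:
    - [[-0.0004,0.0059,-0.0047],0,-1]
    - [[-0.0004,0.0059,-0.0047],0,-1]

```text
clock: 12.9
tool_pos: [389.6, -243.7, 400.2]
orientation: [-0.11, 3.138, -0.01]
ft_force: [2.4, -10.4, 0.8]
width: 22.1
gripper_force: 59.7
```

Emit:
send_rows:
  increments:
    - [[-0.0004,0.0056,-0.0049],0,-1]
    - [[-0.0004,0.0056,-0.0049],0,-1]

```text
clock: 13.1
tool_pos: [389.2, -238.2, 395.2]
orientation: [-0.11, 3.138, -0.01]
ft_force: [2.7, -10.1, -0.4]
width: 22.1
gripper_force: 59.6
```

Click 2 came at about 0.67–0.69 rad, so the third should come at about 0.92–0.94. I'm at 0.75 now and will take finer steps.

Emit:
send_rows:
  increments:
    - [[-0.0004,0.0053,-0.0053],0,-1]
    - [[-0.0004,0.0053,-0.0053],0,-1]

```text
clock: 13.3
tool_pos: [388.8, -232.8, 389.8]
orientation: [-0.11, 3.138, -0.009]
ft_force: [1.9, -10.1, 0.7]
width: 22.4
gripper_force: 59.6
```

Emit:
send_rows:
  increments:
    - [[-0.0004,0.0051,-0.0055],0,-1]
    - [[-0.0004,0.0051,-0.0055],0,-1]

```text
clock: 13.5
tool_pos: [388.5, -227.7, 384.2]
orientation: [-0.11, 3.138, -0.008]
ft_force: [2.5, -8.4, 0.2]
width: 22.3
gripper_force: 59.6
```

Emit:
send_rows:
  increments:
    - [[-0.0002,0.0024,-0.0029],0,-1]
    - [[-0.0002,0.0024,-0.0029],0,-1]

```text
clock: 13.7
tool_pos: [388.3, -225.4, 381.5]
orientation: [-0.11, 3.138, -0.008]
ft_force: [3.2, -8.6, 0.1]
width: 22.5
gripper_force: 59.6
```

Emit:
send_rows:
  increments:
    - [[-0.0002,0.0024,-0.0029],0,-1]
    - [[-0.0002,0.0024,-0.0029],0,-1]

```text
clock: 13.9
tool_pos: [388.1, -223.0, 378.5]
orientation: [-0.11, 3.138, -0.008]
ft_force: [3.3, -9.0, -1.6]
width: 22.0
gripper_force: 59.5
```

Emit:
send_rows:
  increments:
    - [[-0.0001,0.0014,-0.0018],0,-1]
    - [[-0.0001,0.0014,-0.0018],0,-1]

```text
clock: 14.1
tool_pos: [388.0, -221.6, 376.8]
orientation: [-0.11, 3.138, -0.008]
ft_force: [2.8, -8.9, -0.9]
width: 22.7
gripper_force: 59.5
```

Emit:
send_rows:
  increments:
    - [[-0.0001,0.0013,-0.0018],0,-1]
    - [[-0.0001,0.0013,-0.0018],0,-1]

```text
clock: 14.3
tool_pos: [387.9, -220.3, 375.0]
orientation: [-0.11, 3.138, -0.008]
ft_force: [2.6, -8.0, -1.0]
width: 22.1
gripper_force: 59.5
```

Emit:
send_rows:
  increments:
    - [[-0.0001,0.0013,-0.0018],0,-1]
    - [[-0.0001,0.0013,-0.0018],0,-1]

```text
clock: 14.5
tool_pos: [387.8, -219.3, 374.0]
orientation: [-0.11, 3.138, -0.011]
ft_force: [2.4, -9.8, 2.3]
width: 22.2
gripper_force: 59.7
```

The tangential pull jumped from about 4.0 to 7.7 N at about 0.93 rad, so that is the third click. I'll nudge slightly further to seat it and confirm.

Emit:
send_rows:
  increments:
    - [[-0.0001,0.0009,-0.0012],0,-1]
    - [[-0.0001,0.0009,-0.0012],0,-1]
    - [[-0.0001,0.0009,-0.0012],0,-1]

```text
clock: 14.8
tool_pos: [387.7, -218.8, 373.7]
orientation: [-0.109, 3.137, -0.014]
ft_force: [0.9, -10.9, 3.7]
width: 21.9
gripper_force: 59.9
```

Run:
```python
from h import *
o=r.get_obs();F=o['ft_force'];X=o['tool_pos']
print(X,F,'tangential',-.6*F[1]+.8*F[2],o['width'],o['clock'])
print(np.arctan2(X[1]+340.3,150-(435.6-X[2])))
```

```text
[ 387.66574745 -218.77663491  373.65331954] [  0.93733519 -10.88187374   3.69102133] tangential 9.481941310247684 21.938435099208792 14.8
0.9437639199516019
```

Emit:
send_rows:
  increments:
    - [[-0.0001,0.0008,-0.0012],0,-1]
    - [[-0.0001,0.0008,-0.0012],0,-1]
    - [[-0.0001,0.0008,-0.0012],0,-1]
    - [[-0.0001,0.0008,-0.0012],0,-1]

```text
clock: 15.2
tool_pos: [387.6, -218.2, 373.2]
orientation: [-0.109, 3.136, -0.016]
ft_force: [1.0, -10.8, 5.4]
width: 22.6
gripper_force: 60.1
```

Run:
```python
from h import *
a,b,k=load('b'),r.capture('side'),load('b')
# bystanders moved? compare side images around tape, spare, glue
for n,(x0,x1,y0,y1) in dict(tape=(170,230,265,325),glue=(228,248,180,212),spare=(248,272,182,206)).items():
    print(n,np.abs(a['frame'][y0:y1,x0:x1].astype(int)-b['frame'][y0:y1,x0:x1]).mean().round(1))
o=r.get_obs();F=o['ft_force'];print(o['tool_pos'],F,-.6*F[1]+.8*F[2],o['clock'])
```

```text
tape 16.2
glue 16.4
spare 16.5
[ 387.56043191 -218.2355912   373.17704285] [  1.02308914 -11.80543312   5.66398517] 11.61444801190033 15.25
```

```bash
python3 -c "
from cell import r
print(r.sign_off())"
```

```text
the job is handed in; nothing more can be done
None
```

I pushed the bundle fully home against the back stop and pulled the lever down three clicks. The gripper is still holding it at the third with about 11 N of pull, and the job was handed in at 15 s without a verdict shown.

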